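Steady a rocking penetrometer by its levelling screw

ROBOT

A 7-joint arm with a two-finger parallel gripper is mounted at the origin on the work surface. World frame = base frame: x ahead of the robot, y to its left, z up, the work surface at z = 0. Lengths are in m, angles in degrees, forces in N, time in s.
With the tool pointing down it reaches from about 0.425 to 0.875 m from the base axis. Payload 8.4 kg.
Tool frame: the origin (TCP) lies midway between the tips of the shut fingers; the grasp point (between the pads) lies env.pinch_z behind it (env.pinch_z is the distance from the TCP to the grasp point, in m); z points along the fingers, y is the direction in which the jaws open and shut (so a half turn about z gives the same grasp; the last joint's range is limited). The gripper opens to 85 mm and grips with 20 to 120 N. Pads are 22 mm wide; open, the fingers measure 114 mm over their backs; the gripper's body (76 mm by 85 mm) begins 54 mm behind the grasp point. The pads swing forward as they close: fully open they stand 13 mm farther back than shut.
Start: joints at [67.827, 19.091, 2.286, 83.961, -0.768, 76.965, -3.352], TCP at [0.184, -0.623, 0.231] pointing down, gripper open.
Joint ranges: [-147.57, 147.57], [-21.85, 119.76], [-74.77, 79.35], [14.55, 137.4], [-85.83, 265.84], [4.83, 119.75], [-152.11, 152.11]. Speed limits (degrees/s): [127.2, 127.2, 159.86, 159.86, 180, 180, 180].

INTERFACE

Orientations are given as [roll, pitch, yaw] about the fixed x, y, z axes, in that order (R = Rz(yaw) Ry(pitch) Rx(roll)).
In Python, from cell import env, eoat, planner, monitor, camera gives the robot as it stands. Calls block until the motion is done:
- env.movep(position, orientation): joint-space move of the TCP to a pose.
- env.servo_line(position, rotation=None, rate=0.15): straight line of the TCP; rotation=None keeps the orientation; rate is the mean speed in m/s.
- env.goto_joints(angles): joint-space move.
- eoat.move_gripper(opening, grip_force=None): finger opening in m; grip_force is the grip in N (None keeps the last); returns when the fingers have stopped.
- env.sleep(seconds).
- planner.solve_ik(position, orientation): joint angles nearest the present ones, or None.
- monitor.get_state(): the state.
- camera(name): name is "side" or "top" or "wrist"; returns a dict with "frame" (480x640x3 uint8, red, green, blue), "depth" (480x640 float32, m along the optical axis (not along the pixel's ray), 0 where there is no reading), "fx", "fy", "cx", "cy" (pixels), "rvec" (rotation vector, rad) and "tvec" (3), from world to camera coordinates, as OpenCV has them; the wrist camera has in their place "hand_eye" (4x4, takes a point from camera to tool coordinates, whose origin is the TCP and whose axes are the flange's). Camera axes: x right, y down, z forward; pixel columns grow to the right and rows downward; lengths in m; the calibration is good to about 2 mm. The wrist camera is an equidistant fisheye: a pixel r from the principal point sees the ray r / f radians off the axis. A picture is of the moment at which its call begins: read the wrist's pose just before it.
A pose or a line that the arm cannot do raises env.MotionError and nothing moves.
- env.finish_job(): hands the job in, once; it reports no verdict.
The state is a dict: "time": time; "q": joint angles; "joint_velocities": joint speeds; "effort": joint torques, N m; "tool_pos": TCP position; "tcp_rot": TCP orientation; "contact_force": force on the tool from outside, world axes, zero at the start; "wrist_torque": the same for the moment, N m; "finger_gap": finger opening in m.
Only numpy, scipy, OpenCV 4.12 (cv2) and the standard library are available. Lean on these libraries where they do the work, as an engineer would, in place of code of your own. Each camera call takes 0.05 s, during which the arm holds its last target. There are 200 camera calls.

TASK

The bench penetrometer rocks on its stone slab because one of its two front levelling feet no longer reaches its pad. Press the two front corners gently in turn to feel which one rocks, screw that foot down by its knob until the instrument sits firm and level on all four feet with the load shared between them, then press that corner once more to prove that it is steady, and let go. Do not push the instrument about on its pads or lean hard on it, and leave the sample tin and everything else where it is.

Things in the scene. Friction and masses are not known exactly. Their poses are not given: they have to be found in the camera images.
- stand: penetrometer, about 2.8 kg: cream cast base 235 (x) x 170 (y) mm, black top 38 mm over the soles, a lug with levelling screw at each front corner, column at the rear (x = +85 mm), measuring head over the middle, 330 mm high. Origin: base centre, level with the soles; x to the rear (away from the knobs), y left, z up
- slab: dark stone slab 340 x 440 x 30 mm, fixed; origin under its centre. On it four fixed rubber pads, 42 mm across, 6 mm high, one under each foot; a pad gives about 0.04 mm per N. The pad under ONE front foot, left or right, has settled by a few mm, how far is not known
- grip_left (a point): left levelling screw: point on its axis at mid height of its knob, at stand x = -130, y = +75, z = 67 mm, axes as the stand. Knob: black, fluted, upright, 28 mm across, 26 mm high; its flat top (13 mm above the point) can be pressed, straight over the foot; lug top 31 mm below. The point stays with the base; the knob moves up or down with its screw by some mm
- grip_right (a point): the same for the right levelling screw, at stand x = -130, y = -75, z = 67 mm
- knob_left (a joint): turn of the left knob, rad: grows clockwise seen from above, which screws its foot DOWN, 8 mm per turn (1.27 mm per rad). Friction 0.06 N m, stays where left, stops at +-5.6. Starts within 0.1 of 0, which does not tell how far the foot hangs
- knob_right (a joint): the same for the right knob
- foot_fl: left front foot: rounded end of the left levelling screw, 14 mm across; origin at its sole. If this foot hangs, about 2 N on its corner tips the stand until it lands, and it tips back when let go. A sound corner only sinks by its pad's give
- foot_fr: right front foot, like the left. From first touch of the hanging foot, about 1 mm more screw travel shares the load evenly over all four feet; 0.3 mm less or more is still well shared; by 0.3 mm in all it is barely loaded, by 1.8 mm the stand rocks on its other diagonal
- foot_rl: left rear foot, fixed, at stand x = +95, y = +75 mm; origin at its sole
- foot_rr: right rear foot, fixed, at stand x = +95, y = -75 mm; origin at its sole
- sample_tin: aluminium sample tin, 55 mm across, 35 mm high, loose on the middle of the base under the needle; to be left there; origin at the centre of its underside
- spare_tin: bystander: filled aluminium sample tin, 55 mm across, 35 mm high, on the slab beside the penetrometer; origin at the centre of its underside
- brass_weight: bystander: brass loading weight, 34 mm across, 45 mm high, on the slab beside the penetrometer; origin at the centre of its underside
- beaker: bystander: glass beaker, 72 mm across, 95 mm high, on the bench; origin at the centre of its underside
- spatula: bystander: blue-handled spatula, 160 mm long, lying on the bench; origin at its middle
- wash_bottle: bystander: white plastic bottle with a red cap, 62 mm across, 170 mm high, on the bench; origin at the centre of its underside
- ring_mould: bystander: steel conical ring mould with a set plaster specimen in it, 80 mm across, 40 mm high, on the bench; origin at the centre of its underside
- bench_timer: bystander: white bench timer, 55 x 75 x 22 mm, on the bench; origin at the centre of its underside

How it is judged:
By the outcome, as a careful person would: the job done as asked, in the order asked, and still so for the second after the job is handed in, with the robot touching nothing.
It also fails if it takes over 72 s, if anything falls off the work surface, if the arm or the gripper's body presses on something with over 40 N, if the wrist force passes 120 N, or if a joint passes its speed limit or range.

## Working session

There is one attempt and no reset: what is moved stays moved. The work goes in short steps, each a Python script; the robot and the scene stay as the last script left them, time stands still between calls to the robot, and variables do not carry over. Pictures are saved under pics/ and viewed, about 8 in all and at most 12, crops included, and the job is handed in when it is done.

```bash
ls; mkdir -p pics; python3 - <<'E'
from cell import env, eoat, planner, monitor, camera
import cv2, numpy as np
s=monitor.get_state(); print(s, env.pinch_z)
for n in ("side","top"):
    c=camera(n); cv2.imwrite(f"pics/{n}0.png",c["frame"][:,:,::-1]); np.savez(f"pics/{n}0.npz",**c)
    print(n,c["fx"],c["fy"],c["cx"],c["cy"],c["rvec"],c["tvec"])
E
```

```text
pics
{'time': 0.0, 'q': array([67.82727441, 19.12982108,  2.28279168, 84.00946044, -0.76746049,
       76.9650978 , -3.35195818]), 'joint_velocities': array([-0.04332922,  0.02683552,  0.07608962,  0.03578408, -0.08953482,
        0.00632931,  0.03320547]), 'effort': array([ 9.23740954e-04, -6.58549762e+01,  1.36583816e+00, -4.05562627e+01,
        1.67985039e-02,  1.26290100e-02,  2.70049156e-06]), 'tool_pos': array([ 0.18435573, -0.62284896,  0.23045633]), 'tcp_rot': array([-1.79911020e+02,  5.71483573e-03,  1.64896467e+01]), 'contact_force': array([ 0.17551142,  0.27879151, -1.34267219]), 'wrist_torque': array([-0.03195881, -0.02925702, -0.00920032]), 'finger_gap': 0.08544640140724721} 0.0187
side 602.0710105562432 602.0710105562432 319.5479090539783 247.15970858461793 [ 0.12060109 -2.86405694  1.21147819] [0.52483964 0.10642391 1.44441503]
top 444.0776636964157 444.0776636964157 311.25744789828366 244.58658117720682 [ 2.20204201 -2.14465365  0.10618121] [-0.01280095  0.5207262   1.21217251]
```

View pics/top0.png

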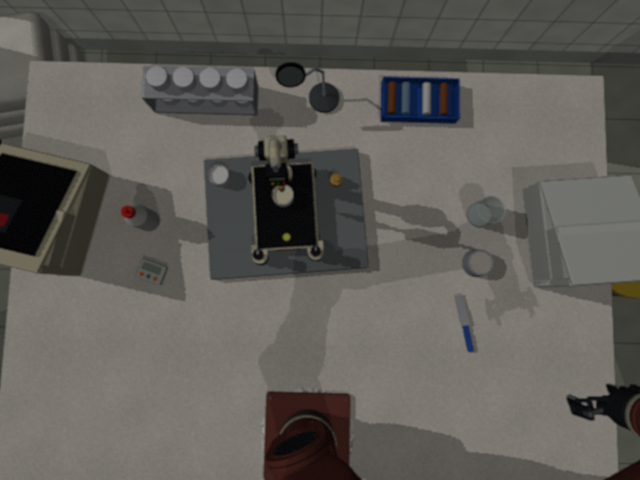

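View pics/side0.png

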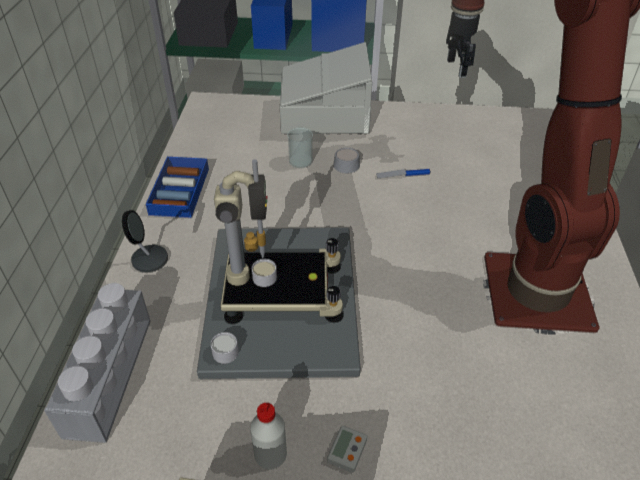

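Top view: the stand is on the slab, with the left knob at about (261,254), the right at about (317,250) and the head at (275,150). Side view: the knobs are at (333,295) for the left and (333,247) for the right. Next I'll locate the knobs and base from depth.

```bash
cat > h.py <<'E'
import numpy as np, cv2
def cloud(c):
    R=cv2.Rodrigues(np.array(c["rvec"]))[0]; d=np.array(c["depth"],float)
    v,u=np.mgrid[:480,:640]
    p=np.stack([(u-c["cx"])/c["fx"]*d,(v-c["cy"])/c["fy"]*d,d],-1)-np.ravel(c["tvec"])
    P=p@R; P[d==0]=np.nan; return P
E
python3 - <<'E'
from h import *
for n,boxes in (("top",dict(L=(240,285,235,275),R=(300,335,235,270))),("side",dict(L=(315,355,275,320),R=(315,355,230,275)))):
    c=dict(np.load(f"pics/{n}0.npz")); P=cloud(c); f=c["frame"].astype(int)
    for k,(a,b,y0,y1) in boxes.items():
        Q=P[y0:y1,a:b].reshape(-1,3); F=f[y0:y1,a:b].reshape(-1,3)
        m=(Q[:,2]>.095)&(Q[:,2]<.135); q=Q[m]; top=q[q[:,2]>np.percentile(q[:,2],60)]
        print(n,k,m.sum(),"bbox mid",(q.min(0)+q.max(0))/2,"med",np.median(q,0),"ztop",np.percentile(q[:,2],[50,80,90,98]), "topmean",top.mean(0))
    if n=="top":
        m=((P[...,2]>.066)&(P[...,2]<.082)&(P[...,0]>.4)&(P[...,0]<.8)&(np.abs(P[...,1])<.25))
        m[:140]=0
        m=cv2.morphologyEx(m.astype(np.uint8),cv2.MORPH_OPEN,np.ones((5,5)))
        cnt=max(cv2.findContours(m,0,2)[0],key=cv2.contourArea)[:,0]
        print(cv2.minAreaRect(P[cnt[:,1],cnt[:,0],:2].astype(np.float32)*1000))
        m=((P[...,2]>.02)&(P[...,2]<.045)).astype(np.uint8); m=cv2.morphologyEx(m,cv2.MORPH_OPEN,np.ones((9,9)))
        m[:, :190]=0; m[:, 380:]=0; m[:140]=0; m[290:]=0
        pts=P[m>0][:,:2].astype(np.float32)*1000; print("slab",cv2.minAreaRect(pts), np.median(P[m>0][:,2]))
im=cv2.imread("pics/top0.png")[140:290,200:380]; im2=cv2.imread("pics/side0.png")[220:340,210:370]
cv2.imwrite("pics/z.png",np.hstack([cv2.resize(im,None,fx=2.2,fy=2.2,interpolation=2),cv2.resize(im2,(396,330),interpolation=2)]))
E
```

```text
top L 107 bbox mid [0.48345065 0.13875863 0.10696622] med [0.48397964 0.13770898 0.1138139 ] ztop [0.1138139  0.11545935 0.11673825 0.11815125] topmean [0.4845182  0.13934362 0.11582886]
top R 100 bbox mid [ 0.49728088 -0.01032662  0.1078806 ] med [ 0.49630423 -0.01030204  0.11433857] ztop [0.11433857 0.11648119 0.1173247  0.11969431] topmean [ 0.49714001 -0.00931509  0.11665444]
((620.4647827148438, 73.28178405761719), (236.29061889648438, 178.96034240722656), 6.598904609680176)
slab ((608.599609375, 77.43333435058594), (339.87957763671875, 441.3368835449219), 5.929934978485107) 0.0293202140429641
side L 178 bbox mid [0.4861275  0.14233544 0.10734537] med [0.4856478  0.14664665 0.11276506] ztop [0.11276506 0.11541612 0.11665694 0.11836111] topmean [0.4852074  0.14170789 0.11569562]
side R 159 bbox mid [ 0.49847676 -0.00788384  0.10726311] med [ 0.4986661  -0.0017618   0.11267377] ztop [0.11267377 0.11580638 0.11688768 0.11849206] topmean [ 0.49872256 -0.00791915  0.11600565]
```

View pics/z.png

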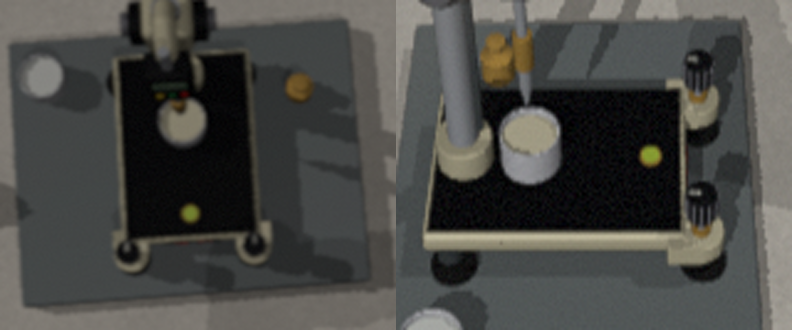

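The zoomed crop shows both black knobs on their cream lugs and agrees with the depth data: L ≈ (0.485, 0.140), R ≈ (0.498, -0.008), tops at about 0.116. Next I'll go above the right knob and look from close by.

```bash
cat >> h.py <<'E'
from scipy.spatial.transform import Rotation as Ro
def wcloud(c,s):
    d=np.array(c["depth"],float); v,u=np.mgrid[:480,:640]
    x=(u-c["cx"])/c["fx"]; y=(v-c["cy"])/c["fy"]; r=np.hypot(x,y)+1e-12
    k=np.tan(np.minimum(r,1.5))/r
    p=np.stack([x*k*d,y*k*d,d,np.ones_like(d)],-1)@np.array(c["hand_eye"]).T
    P=p[...,:3]@Ro.from_euler('xyz',s["tcp_rot"],degrees=True).as_matrix().T+s["tool_pos"]
    P[(d==0)|(r>1.3)]=np.nan; return P
E
python3 - <<'E'
from cell import env, eoat, planner, monitor, camera
from h import *
q=planner.solve_ik([.498,-.008,.2],[180,0,5]); print("ik",q)
env.movep([.498,-.008,.2],[180,0,5])
s=monitor.get_state(); c=camera("wrist"); cv2.imwrite("pics/w1.png",c["frame"][:,:,::-1]); np.savez("pics/w1.npz",tp=s["tool_pos"],tr=s["tcp_rot"],**c)
print(s["time"],s["q"],s["tool_pos"],s["tcp_rot"],s["contact_force"]); print(c["hand_eye"],c["fx"],c["cx"],c["cy"])
P=wcloud(c,s); z=P[...,2]; m=(z>.1)&(z<.13)&(np.hypot(P[...,0]-.498,P[...,1]+.008)<.03); print(m.sum()); q=P[m]; t=q[q[:,2]>np.median(q[:,2])]; print(q.min(0),q.max(0),t.mean(0))
eoat.move_gripper(0.0,20); s=monitor.get_state(); print(s["time"],s["finger_gap"])
for i in range(4):
    env.sleep(.05); print(monitor.get_state()["contact_force"])
E
```

```text
ik [ 33.87382737   5.32573832 -39.76016764 105.40559703   3.60996392
  70.5313194  -91.96910576]
2.55 [ 33.91266164   5.34116497 -39.70155932 105.38882857   3.6169713
  70.53168972 -91.9514078 ] [ 0.49814811 -0.0088883   0.19999816] [ 1.79999040e+02 -1.16208989e-03  4.92184825e+00] [0.24251934 0.19475794 0.30905368]
[[-1.88206634e-03 -9.45682647e-01 -3.25085817e-01  8.44640346e-02]
 [ 9.99998184e-01 -1.68218710e-03 -8.95910420e-04  8.93852023e-04]
 [ 3.00391770e-04 -3.25086912e-01  9.45684096e-01 -1.42858919e-01]
 [ 0.00000000e+00  0.00000000e+00  0.00000000e+00  1.00000000e+00]] 371.64829954431775 320.5836828529435 245.59868561234816
1640
[ 0.48346104 -0.02517777  0.10007408] [0.51380976 0.00493856 0.11803257] [ 0.49887868 -0.00983705  0.11597096]
3.3667 -0.0001700479089328656
[-0.2260742   0.12464498 -0.80719599]
[-0.03064549  0.11472274 -0.71234329]
[0.42516192 0.44942345 0.38317293]
[-0.34892858 -0.34039723  0.23019155]
```

View pics/w1.png

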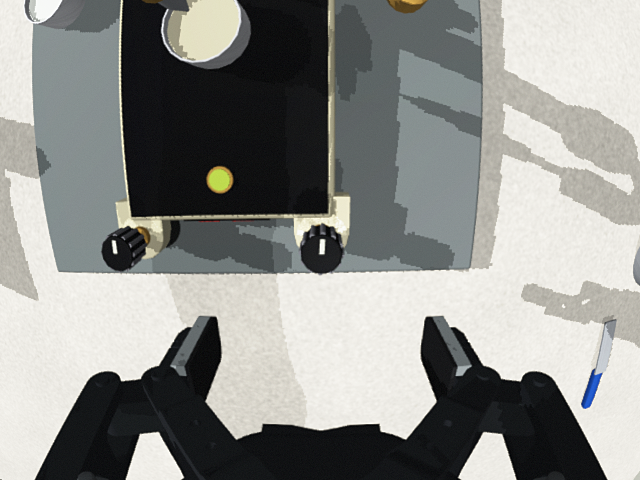

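The wrist view shows the right knob at (321,240), the left at (120,247), their white pointer marks, and the level's bubble at (219,180). R refined is (0.4987, -0.0099). Now I'll press the right corner, then the left.

```bash
cat >> h.py <<'E'
def avgF(env,monitor,n=3,dt=.02):
    a=[]
    for _ in range(n):
        env.sleep(dt); s=monitor.get_state(); a.append([*s["contact_force"],s["tool_pos"][2]])
    return np.mean(a,0)
def press(env,monitor,xy,ztop,fmax=6.,step=.00025,travel=.0075):
    env.servo_line([*xy,ztop+.004],rate=.08); env.sleep(.1)
    b=avgF(env,monitor,8); log=[]; z=ztop+.0015
    env.servo_line([*xy,z],rate=.03); first=None
    while True:
        f=avgF(env,monitor); F=f[2]-b[2]; log.append((round(f[3]*1e3,2),round(F,2),round(float(np.hypot(*(f[:2]-b[:2]))),1)))
        if first is None and F>1.2: first=f[3]
        if F>fmax or (first and first-z>travel) or z<ztop-.012: break
        z-=step; env.servo_line([*xy,z],rate=.02)
    env.servo_line([*xy,ztop+.004],rate=.03); return log
E
python3 - <<'E'
from cell import env, eoat, planner, monitor, camera
from h import *
c=dict(np.load("pics/w1.npz")); s={"tool_pos":c["tp"],"tcp_rot":c["tr"]}
P=wcloud(c,s); z=P[...,2]; m=(z>.1)&(z<.13)&(np.hypot(P[...,0]-.485,P[...,1]-.14)<.03); q=P[m]; t=q[q[:,2]>np.percentile(q[:,2],60)]; print("L",m.sum(),q.min(0),q.max(0),t.mean(0),np.percentile(t[:,2],90))
print(press(env,monitor,(.4987,-.0099),.1165)); print(monitor.get_state()["time"])
E
```

```text
L 1302 [0.47054614 0.12372587 0.1000262 ] [0.50086788 0.15428276 0.11687086] [0.48626745 0.13875588 0.11551517] 0.11617396792004753
[(np.float64(117.87), np.float64(-0.05), 0.4), (np.float64(117.76), np.float64(-0.1), 0.3), (np.float64(117.5), np.float64(-0.23), 0.5), (np.float64(117.24), np.float64(-0.15), 0.4), (np.float64(116.98), np.float64(0.29), 0.2), (np.float64(116.75), np.float64(0.27), 0.5), (np.float64(116.49), np.float64(0.08), 0.5), (np.float64(116.24), np.float64(0.25), 0.6), (np.float64(115.98), np.float64(0.64), 0.3), (np.float64(115.74), np.float64(-0.43), 0.6), (np.float64(115.55), np.float64(0.95), 0.3), (np.float64(115.46), np.float64(3.84), 0.4), (np.float64(115.37), np.float64(6.47), 1.7)]
9.175
```

The right corner is firm: about 30 N/mm from contact at z=115.5 mm. Left corner next, with a close picture on the way.

```bash
python3 - <<'E'
from cell import env, eoat, planner, monitor, camera
from h import *
env.servo_line([.4987,-.0099,.15],rate=.15)
env.servo_line([.4858,.1388,.15],rate=.15)
s=monitor.get_state(); c=camera("wrist"); cv2.imwrite("pics/w2.png",c["frame"][:,:,::-1]); np.savez("pics/w2.npz",tp=s["tool_pos"],tr=s["tcp_rot"],**c)
P=wcloud(c,s); z=P[...,2]; m=(z>.1)&(z<.125)&(np.hypot(P[...,0]-.485,P[...,1]-.14)<.03); q=P[m]; t=q[q[:,2]>.114]; print("L",m.sum(),q.min(0),q.max(0),t.mean(0),t.min(0),t.max(0))
print([tuple(map(float,x)) for x in press(env,monitor,(.4858,.1388),.1160,step=.0003)]); print(monitor.get_state()["time"])
E
```

```text
L 2266 [0.47081375 0.12398415 0.10007431] [0.50081562 0.1544497  0.11703943] [0.48721027 0.13978347 0.1151209 ] [0.47270031 0.12626535 0.11400244] [0.49915082 0.15334762 0.11703943]
[(117.45, 0.16, 0.7), (117.23, -0.82, 0.8), (116.88, 0.3, 0.9), (116.59, 0.07, 0.6), (116.29, -0.03, 0.9), (116.0, 0.1, 0.4), (115.67, -0.01, 0.3), (115.39, -0.11, 0.6), (115.1, 0.46, 0.1), (114.88, 1.54, 0.8), (114.56, 2.44, 1.2), (114.23, 3.25, 2.1), (113.91, 3.46, 3.3), (113.62, 3.56, 2.3), (113.31, 3.19, 2.2), (113.08, 5.18, 3.2), (112.95, 6.66, 3.6)]
16.9667
```

View pics/w2.png

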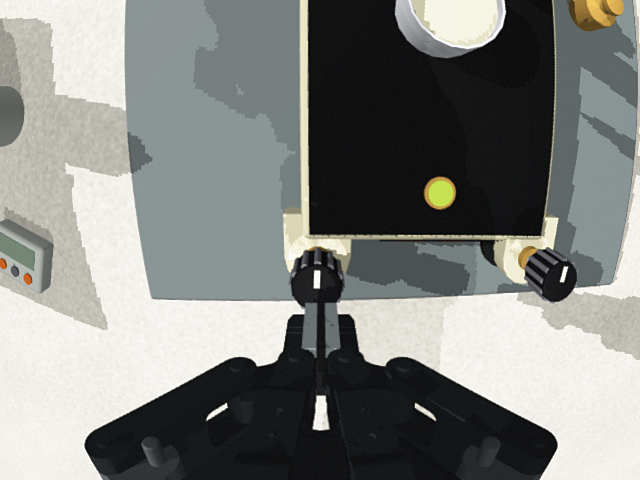

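The left corner rocks. Contact is at about 115.2 mm, it tips at about 3.4 N, and lands at about 113.2 mm, so the foot hangs by about 1.95 mm. The close view shows the left knob's pointer at (317,279) and the knob centre at about (0.4858, 0.1393).

The screw travel needed is about 2.95 mm, or 133° clockwise. I'll grip and turn with force feedback.

```bash
cat >> h.py <<'E'
def turn(env,monitor,deg,s0,g,b,step=6.):
    """turn gripped knob clockwise by deg; s0 screw travel so far, g travel to first touch (mm)"""
    s=monitor.get_state(); p=np.array(TP:=s["tool_pos"],float); yaw=s["tcp_rot"][2]; n=int(np.ceil(abs(deg)/step)); tr=s0; log=[]
    for i in range(1,n+1):
        dt=deg/n/360*8; free=np.clip(g-tr,min(dt,0),max(dt,0)); tr+=dt
        p[2]-=(free+.25*(dt-free))*1e-3
        env.servo_line(p,[180,0,yaw-deg*i/n],rate=.02)
        f=avgF(env,monitor,2)[:3]-b; c=np.clip(f*[.04,.04,.015],-.15,.15)*1e-3; p+=c
        log.append([round(tr,2),*np.round(f,1),round(p[2]*1e3,2)])
    return log
E
python3 - <<'E'
from cell import env, eoat, planner, monitor, camera
from h import *
xy=(.4858,.1393)
eoat.move_gripper(.06,20)
for y in (5,-65,-128): print(y,np.round(planner.solve_ik([*xy,.0832],[180,0,y]),1))
env.servo_line([*xy,.0832],[180,0,5],rate=.1); env.sleep(.15)
b=avgF(env,monitor,8)[:3]; print("bias",b,monitor.get_state()["time"])
eoat.move_gripper(.031); print("31mm",avgF(env,monitor,4)[:3]-b)
eoat.move_gripper(.02,20); f=avgF(env,monitor,6); s=monitor.get_state(); print("grip",f[:3]-b,s["finger_gap"],s["tool_pos"],s["time"])
np.save("b.npy",b)
E
```

```text
5 [  19.3   15.2  -44.9  111.8   12.6   58.  -116.4]
-65 [ -82.4   25.    74.3  116.   -28.    60.  -149.7]
-128 [ 33.3  21.1 -62.4 111.3  21.5  60.4 103.5]
bias [-0.07446963 -0.15525939 -0.14663851] 18.3667
31mm [-0.05468232 -0.22734133  0.03883029]
grip [-1.20302919  2.79744301  2.13890404] 0.027502606651329274 [0.48579842 0.13979204 0.08333701] 19.1417
```

IK shows that clockwise means q7 falling, and only about 36° of range is left here. I'll regrip half a turn round (q7 ≈ +64) and shift slightly towards +y to follow the felt force.

```bash
python3 - <<'E'
from cell import env, eoat, planner, monitor, camera
from h import *
eoat.move_gripper(.06,20)
p=monitor.get_state()["tool_pos"]; env.servo_line([p[0],p[1],.123],rate=.12)
q=np.array(monitor.get_state()["q"]); q[6]+=180; env.goto_joints(q)
s=monitor.get_state(); print(s["q"],s["tool_pos"],s["tcp_rot"],s["time"])
xy=(.4856,.1398)
env.servo_line([*xy,.123],[180,0,-175],rate=.05); env.servo_line([*xy,.0832],rate=.1); env.sleep(.15)
b=avgF(env,monitor,8)[:3]; np.save("b.npy",b)
eoat.move_gripper(.031); print("31mm",avgF(env,monitor,4)[:3]-b)
eoat.move_gripper(.02,20); f=avgF(env,monitor,6)[:3]-b; s=monitor.get_state(); print("grip",f,s["finger_gap"],s["tool_pos"],s["tcp_rot"],s["q"],s["time"])
for r in turn(env,monitor,18,0,1.95,b): print(r)
s=monitor.get_state(); print(s["tcp_rot"],s["q"],s["tool_pos"],s["time"])
E
```

```text
[ 20.73039822  12.10346287 -45.75348839 109.57503077   9.80252591
  62.2433905   65.98122174] [0.48585657 0.13886745 0.12286452] [-1.79981492e+02  2.78901003e-02 -1.75042317e+02] 22.6917
31mm [0.09347896 0.0222029  0.12263721]
grip [-0.48281158  1.23301828  1.53775575] 0.02744349827419432 [0.48559709 0.14000614 0.08326743] [ 1.79988173e+02  5.13359777e-03 -1.74990652e+02] [ 19.29172223  15.2357592  -44.99337484 111.75281971  12.64842248
  57.97205324  63.54707488] 24.55
[0.13, np.float64(-0.6), np.float64(0.6), np.float64(0.7), np.float64(83.14)]
[0.27, np.float64(0.1), np.float64(-0.5), np.float64(1.6), np.float64(83.04)]
[0.4, np.float64(-0.2), np.float64(-1.4), np.float64(1.3), np.float64(82.92)]
[-1.79981734e+02 -8.03900020e-04  1.67274395e+02] [ 16.91567525  14.65408446 -42.22832191 111.8669625   11.61793891
  57.72440581  46.63577115] [0.4855526  0.1398244  0.08286886] 25.425
```

Turning works, with lateral forces under 1.5 N. I'll continue to 133° in total.

```bash
python3 - <<'E'
from cell import env, eoat, planner, monitor, camera
from h import *
b=np.load("b.npy"); y=monitor.get_state()["tcp_rot"][2]
for r in turn(env,monitor,y-52,(185-y)/360*8,1.95,b): print(*map(float,r))
env.sleep(.2); f=avgF(env,monitor,6)[:3]-b; s=monitor.get_state(); print(f,s["tcp_rot"],s["tool_pos"],s["q"][6],s["time"])
E
```

```text
0.52 -0.5 -1.6 0.8 82.75
0.65 -1.6 -1.7 0.3 82.63
0.78 -1.5 -1.7 0.7 82.51
0.91 -0.3 -2.4 0.2 82.39
1.03 -0.8 -2.8 0.7 82.27
1.16 -1.4 -2.1 0.5 82.15
1.29 -1.8 -3.1 0.9 82.04
1.42 -2.5 -3.0 0.8 81.92
1.55 -2.2 -1.8 0.5 81.8
1.67 -2.6 -1.7 0.5 81.68
1.8 -2.2 -1.3 0.9 81.56
1.93 -2.6 -1.3 0.8 81.45
2.06 -3.3 -1.4 0.7 81.41
2.19 -2.9 -0.8 0.6 81.39
2.32 -3.2 -1.6 0.0 81.36
2.44 -2.9 -0.7 0.1 81.33
2.57 -3.6 -0.1 -0.1 81.29
2.7 -2.7 0.8 -0.4 81.25
2.83 -2.9 0.9 -0.7 81.21
2.96 -1.9 1.0 -1.0 81.16
[-2.05038316  1.88313541 -1.38387605] [-1.79997717e+02 -4.90116417e-03  5.20871828e+01] [0.48388883 0.1388314  0.08117672] -64.4530807580483 31.3917
```

```bash
python3 - <<'E'
from cell import env, eoat, planner, monitor, camera
from h import *
eoat.move_gripper(.06,20); xy=(.4850,.1398)
p=monitor.get_state()["tool_pos"]; env.servo_line([p[0],p[1],.145],rate=.15)
eoat.move_gripper(0.0,20)
print([tuple(map(float,x)) for x in press(env,monitor,xy,.1130,step=.0002,fmax=6)])
s=monitor.get_state(); c=camera("wrist"); cv2.imwrite("pics/w3.png",c["frame"][:,:,::-1]); np.savez("pics/w3.npz",tp=s["tool_pos"],tr=s["tcp_rot"],**c)
print(s["time"],s["tool_pos"],s["tcp_rot"])
E
```

```text
[(114.46, 0.25, 0.5), (114.33, -0.11, 0.1), (114.1, 0.37, 0.5), (113.89, -0.05, 0.3), (113.7, -0.03, 0.3), (113.49, -0.25, 0.3), (113.28, -0.15, 0.1), (113.09, 0.02, 0.1), (112.88, 0.14, 0.4), (112.79, 0.96, 0.3), (112.7, 4.19, 0.7), (112.63, 5.98, 1.5), (112.59, 7.21, 2.3)]
37.9333 [0.48505345 0.13976452 0.1169889 ] [ 1.79994131e+02 -6.34265388e-03  5.19946977e+01]
```

View pics/w3.png

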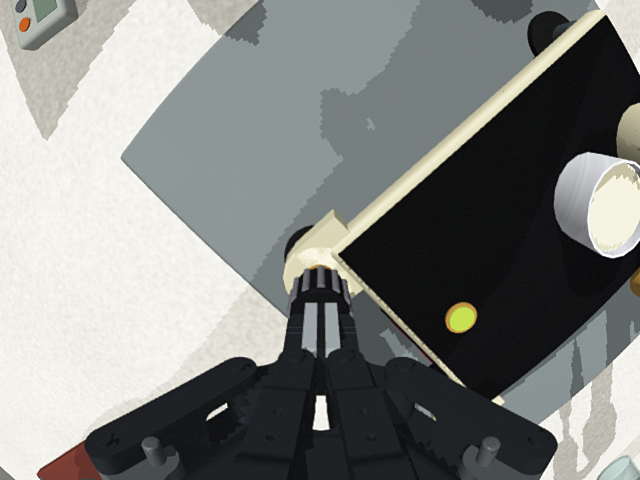

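The left corner is now stiff: contact at 112.83 mm, about 28 N/mm, no rocking. The picture shows the fingers shut over the knob and nothing displaced.

The heights give an over-travel past first touch of about 0.8 to 1.1 mm. As a cross-check I'll feel the right corner's height, which should have risen by a quarter of that over-travel, and look at the left knob's pointer.

```bash
python3 - <<'E'
from cell import env, eoat, planner, monitor, camera
from h import *
env.servo_line([.4850,.1398,.15],rate=.15)
env.servo_line([.4987,-.0099,.15],[180,0,5],rate=.12)
s=monitor.get_state(); c=camera("wrist"); np.savez("pics/w4.npz",tp=s["tool_pos"],tr=s["tcp_rot"],**c)
cv2.imwrite("pics/w4.png",cv2.resize(c["frame"][180:380,0:330,::-1],None,fx=2.4,fy=2.4))
P=wcloud(c,s); z=P[...,2]; m=(z>.1)&(z<.125)&(np.hypot(P[...,0]-.485,P[...,1]-.14)<.03); q=P[m]; print("L",m.sum(),q.min(0),q.max(0))
print([tuple(map(float,x)) for x in press(env,monitor,(.4987,-.0099),.1150,step=.0001,fmax=6)])
s=monitor.get_state(); print(s["time"],s["q"][6])
E
```

```text
L 1614 [0.47059887 0.12355731 0.1001156 ] [0.50062745 0.15437695 0.11490645]
[(116.45, -0.11, 0.3), (116.42, 0.58, 0.7), (116.31, -0.2, 0.2), (116.2, -0.01, 0.2), (116.11, 0.18, 0.7), (116.0, -0.02, 0.3), (115.89, 0.3, 0.3), (115.78, 0.26, 0.5), (115.72, 0.81, 0.4), (115.7, 1.59, 0.7), (115.62, 3.51, 0.9), (115.57, 4.7, 1.4), (115.54, 5.82, 1.5), (115.52, 7.21, 1.3)]
45.0417 -91.27930969650413
```

View pics/w4.png

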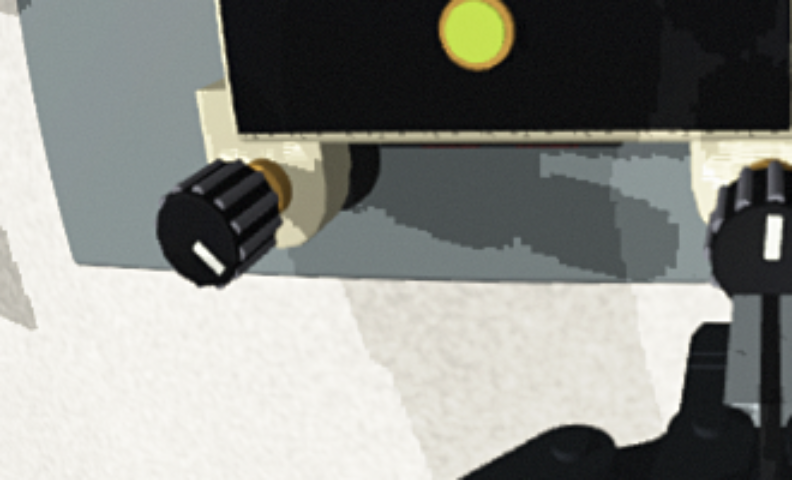

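Knob extents are unchanged, so the stand hasn't shifted. The left pointer at (210,258) now points front-right. The right corner rose by only 0.10 to 0.15 mm, which suggests 0.4 to 0.6 mm over-travel, so I'll measure the real turn from the pointer images.

```bash
python3 - <<'E'
from h import *
L,R=(.4850,.1398),(.4987,-.0099)
for n in ("w1","w2","w4"):
    c=dict(np.load(f"pics/{n}.npz")); s={"tool_pos":c["tp"],"tcp_rot":c["tr"]}; P=wcloud(c,s); g=c["frame"].min(-1)
    v,u=np.mgrid[:480,:640]; x=(u-c["cx"])/c["fx"]; y=(v-c["cy"])/c["fy"]; r=np.hypot(x,y)+1e-12
    d=np.stack([x/r*np.sin(r),y/r*np.sin(r),np.cos(r)],-1); Rw=Ro.from_euler('xyz',c["tr"],degrees=True).as_matrix(); H=c["hand_eye"]
    d=d@H[:3,:3].T@Rw.T; o=Rw@H[:3,3]+c["tp"]
    for k,ctr,zt in (("L",L,.1128 if n=="w4" else .1152),("R",R,.1157)):
        m=(np.hypot(P[...,0]-ctr[0],P[...,1]-ctr[1])<.0145)&(np.abs(P[...,2]-zt)<.004)&(g>150)
        num,lab,st,_=cv2.connectedComponentsWithStats(m.astype(np.uint8)); 
        if num<2: continue
        m=lab==1+np.argmax(st[1:,4])
        X=(o+d*((zt-o[2])/d[...,2])[...,None])[m][:,:2]; mu=X.mean(0); w,V=np.linalg.eigh(np.cov((X-mu).T)); a=V[:,1]; a=a*np.sign(a@(mu-ctr))
        print(n,k,m.sum(),"off mm",(mu-ctr)*1e3,"axis deg",np.degrees(np.arctan2(a[1],a[0])),"len/wid",np.sqrt(w[::-1]*12)*1e3)
E
```

```text
w1 L 51 off mm [5.9133677  0.25087441] axis deg 1.529638625684895 len/wid [10.2211706   3.44129843]
w1 R 72 off mm [ 5.51674376 -0.01246931] axis deg 3.311330951601957 len/wid [10.14275835  3.19744403]
w2 L 104 off mm [ 5.80757978 -0.0807409 ] axis deg 4.944198093731451 len/wid [9.98826861 3.08819931]
w2 R 63 off mm [ 4.95005762 -0.14563843] axis deg 1.6320711116648445 len/wid [10.03389874  3.53468656]
w4 L 59 off mm [-3.7673018  -4.53653767] axis deg -130.73198086549132 len/wid [9.86683402 3.482327  ]
w4 R 111 off mm [ 5.45022193 -0.24472569] axis deg 0.39685357493266543 len/wid [10.21185423  3.21028674]
```

The pointer turned 132 to 135°, so the screw travel is the intended 2.95 mm and nothing slipped. Correcting both knob tops for their start angles, they are level to about 0.02 mm. They differed by 0.5 mm before, which implies about 1.0 mm over-travel. I'll press the left corner once more in the same wrist pose as the first time to settle the disagreement.

```bash
python3 - <<'E'
from cell import env, eoat, planner, monitor, camera
from h import *
env.servo_line([.4987,-.0099,.14],rate=.15)
env.servo_line([.4855,.1393,.14],[180,0,5],rate=.15)
print([tuple(map(float,x)) for x in press(env,monitor,(.4855,.1393),.1118,step=.0001,fmax=6)])
s=monitor.get_state(); print(s["time"],s["tool_pos"],s["q"][6])
E
```

```text
[(113.24, 1.2, 0.4), (113.24, 0.51, 0.9), (113.1, 0.31, 0.4), (112.99, 0.05, 0.1), (112.9, 0.37, 0.3), (112.83, 1.28, 0.4), (112.79, 1.97, 0.7), (112.74, 3.49, 0.7), (112.68, 5.43, 1.0), (112.63, 5.94, 1.6), (112.62, 6.84, 1.4)]
50.7333 [0.48544562 0.13926183 0.11568318] -109.82325745948998
```

This press agrees: stiff at about 30 N/mm from 112.86 mm, giving an over-travel of about 0.9 mm, inside the 0.7 to 1.3 band. I'll lift clear and take one last look before handing in.

```bash
python3 - <<'E'
from cell import env, eoat, planner, monitor, camera
from h import *
env.servo_line([.4855,.1393,.19],rate=.12); env.sleep(.4)
c=camera("top"); cv2.imwrite("pics/top9.png",c["frame"][120:300,90:530,::-1]); a=cv2.imread("pics/top0.png")[120:300,90:530]; 
cv2.imwrite("pics/cmp.png",np.vstack([a,c["frame"][120:300,90:530,::-1]]))
s=monitor.get_state(); print(s["time"],s["contact_force"],s["tool_pos"])
E
```

```text
51.95 [ 0.54252852  0.08280651 -0.38336295] [0.4854349  0.13928693 0.1898066 ]
```

View pics/cmp.png

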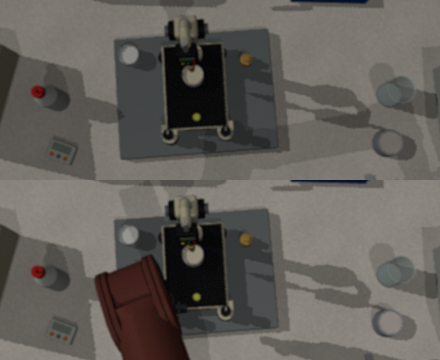

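Comparing before (upper) and after (lower): the stand, sample tin (193,255), spare tin, brass weight, bottle, timer, beaker and mould are all where they were. The arm is clear, so I'm handing in.

```bash
python3 -c "
from cell import env
env.finish_job()"
```

```text
the job is handed in; nothing more can be done
```

The left front foot was the one that rocked. I screwed it down until that corner stood firm, and handed the job in at about 52 s of the 72 s allowed.

- **Finding it:** the right corner was firm, at about 30 N/mm. The left tipped at about 3.4 N and its foot landed after about 1.9 mm.
- **Screwing it down:** I turned the left knob 133° clockwise, which is 2.95 mm of travel. The pointer images agree, at 132–135°. The first grip had too little wrist range left to turn, so I let go and regripped half a turn round.
- **Proving it:** I pressed the left corner twice afterwards. Both times it was stiff, at about 30 N/mm, with no rocking. I also pressed the right corner once between those two, as a check. No press went above about 7.2 N.
- **Last checks:** the two knob tops agree with a level front to within about 0.1 mm. The left knob's extents had not moved by more than 0.5 mm, and nothing visible in the last picture had been displaced. The arm hid the left front corner, and the spatula was outside the crop.

**Disagreement on load sharing:** the travel past first touch should be about 1.0 mm, ± 0.3 mm. The left corner's height, the measured gap and the levelness gave 0.85–1.05 mm. The right corner's small rise suggested only 0.4–0.6 mm. I judged it to be about 0.9 mm and left it there.

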